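Line the condiments up in the rack by height

ROBOT

A 7-joint arm with a two-finger parallel gripper is mounted at the origin on a cart in front of the work surface, level with it; the furniture and walls round the work are solid. World frame = base frame: x ahead of the robot, y to its left, z up, the work surface at z = 0. Lengths are in mm, angles in degrees, forces in N, time in s.
With the tool pointing down it reaches from about 350 to 900 mm from the base axis. Payload 19.9 kg.
Tool frame: the origin (TCP) lies midway between the tips of the shut fingers; the grasp point (between the pads) lies 19 mm behind it; z points along the fingers, y is the line along which they close (so a half turn about z gives the same grasp; the last joint's range is limited). The gripper opens to 94 mm and grips with 3 to 60 N. Pads are 16 mm wide; open, the fingers measure 119 mm over their backs; the gripper's body (75 mm by 177 mm) begins 78 mm behind the grasp point.
Start: joints at [-66.148, 23.915, -0.59, 92.452, 0.269, 63.638, -3.037], TCP at [276.222, 560.623, 180.225] pointing down, gripper open.
Joint ranges: [-161.28, 161.28], [-22.2, 115.67], [-73.04, 71.86], [3.21, 147.25], [-68.34, 248.33], [10.77, 114.83], [-161.83, 161.83]. Speed limits (degrees/s): [108.29, 108.29, 136.94, 136.94, 172.46, 172.46, 172.46].

INTERFACE

Orientations are given as [roll, pitch, yaw] about the fixed x, y, z axes, in that order (R = Rz(yaw) Ry(pitch) Rx(roll)).
In Python, from cell import * gives the robot as it stands.
- The arm moves only by the shell command python3 -m handwheel 'ROWS' [FORCE]. ROWS is JSON, a list of rows, each an object of numbers: "jaw": the closure in counts, from 0 (fully open) to 255 (shut); "x", "y", "z": the shift along the tool's x, y, z as a fraction of full scale; "ax", "ay", "az": the turn, a rotation vector about the tool's x, y, z as a fraction of full scale. A call has 1 to 8 rows; each row shifts and turns the commanded pose from where the row before left it, along the tool's axes as they then stand; what a row does not reach is not made up. Full scale, the value 1, is 0.12 m for a shift and 180 degrees for a turn. A row lasts 1/8 s, in which the tool goes at most 62.5 mm and 10.7 degrees, less where a joint would pass 70% of its speed; a pose out of reach is approached as far as the arm can. A call with a number of a shift or a turn outside -1 to 1 is refused whole. A call with a gripper value outside its range is refused whole. The fingers move at their own pace and stop on an object; FORCE is the grip in N (left out, the last holds). Time passes only in rows, so rows that do not move let the fingers close. It gives the time, the measured TCP pose, the force, the opening and the grip force at its end, in the units of the state.
- sense(): the state, without advancing time (a new reading comes with each control period).
- capture(name): name is "side" or "top" or "wrist"; returns a dict with "pixels" (384x512x3 uint8, red, green, blue), "vfov" (degrees; the focal length in pixels is half the picture's height over the tangent of half this angle, whatever the lens; pixels are square), "cx", "cy" (the principal point, pixels), "extrinsics" (4x4, takes a point from camera to world coordinates). Camera axes: x right, y down, z forward; pixel columns grow to the right and rows downward; lengths in mm; the calibration is good to about 2 mm. A picture is of the moment at which its call begins. There is no depth.
- close_job(): hands the job in; it is judged then, once.
Trained networks look in the newest picture that a camera, given by its name, has taken for a name from the list of things; names that differ only in an ending like _2 or _b are one class to them, and where a whole thing is asked for, a point or a joint stands for the part that bears it (a point fixed in the world has none). Each returns a list of dicts, best first, with "score" (0 to 1); they miss things now and then, are a little off and sometimes report something else, mostly with a low value. They report only what shows in the picture. A call takes as long as a camera call. They do not tell look-alikes from the thing itself.
- boxes_of(camera, label): "pixel" ([column, row] in pixels, amid what is visible of it).
The state is a dict: "clock": time; "qpos": joint angles; "qvel": joint speeds; "joint_torque": joint torques, N m; "ee_pos": TCP position; "ee_rot": TCP orientation; "force": force on the tool from outside, world axes, zero at the start; "moment": the same for the moment, N m; "finger_gap": finger opening in mm; "finger_force": force on a finger pad.
Only numpy, scipy, OpenCV 4.12 (cv2) and the standard library are available. Lean on these libraries where they do the work, as an engineer would, in place of code of your own. Each camera call takes 0.05 s, during which the arm holds its last target. There are 200 camera calls.

TASK

Tidy the condiment rack: leave the kitchen timer in its end bay and line up the tin, the salt shaker, the spice jar and the pepper mill behind it in order of height, one to a bay, the shortest next to the timer and the tallest at the far end, so that each top shows above the one before. Stand each upright on the floor of the rack, in the middle of its bay, without knocking any over, and let go; leave the timer and the mug standing where they are. Only the things in the rack and beside its two ends are meant, not the similar ones along the back wall.

Things in the scene. Friction and masses are not known exactly. Their poses are not given: they have to be found in the camera images.
- rack: Fixed low rack, pale wood and steel rods, 92 mm deep, 424 mm long, yaw within 0.1 rad. Origin: centre of its underside, on the worktop; y along it, z up. Five bays in a row at y = -160, -80, 0, +80, +160 mm, floor 8 mm above the worktop, each 75 mm deep and 75 mm wide between 5 mm rods whose tops are 20.5 mm above the worktop; end boards 12 mm thick, 41 mm high. The timer shows the row's low end.
- timer_centre (a point): Red and white wind-up kitchen timer with a ridged grip on top, loose, 65 mm across, 56 mm high; it stands upright in one of the rack's two end bays and is to stay there. The point is at its centre, 28 mm above its foot, z up.
- tin_centre (a point): Food tin with a printed paper label and bare metal lid, loose, 0.18 kg, a cylinder 57 mm across, 72 mm high; the shortest of the four to be lined up. It stands upright on the worktop beside one end of the rack. The point is at its centre, 36 mm above its foot, z along its axis, up.
- salt_shaker_centre (a point): Small clear salt shaker with a grey domed cap, loose, 0.10 kg, 90 mm high, its body 44 mm across up to 66 mm above the foot, its cap 34 mm across; second shortest. It stands upright on the worktop beside one end of the rack. The point is at its centre, 45 mm above its foot, z up.
- spice_jar_centre (a point): Slim cylindrical spice jar with a black cap and a blue printed label, loose, 0.11 kg, 41 mm across, 105 mm high; second tallest. At the start it stands upright in the rack, in the end bay opposite the timer's. The point is at its centre, 52.5 mm above its foot, z up.
- pepper_mill_centre (a point): Brown turned-wood pepper mill, loose, 0.18 kg, 170 mm high, foot 58 mm across; rounded head 48 mm across from 123 to 159 mm above the foot, small metal knob on top; the head does not turn. The tallest; stands upright beside one end of the rack. The point is on its axis 85 mm above the foot, z up; the middle of the head, the best place to grip, is 56 mm above the point.
- mug_centre (a point): Small white mug with a handle, loose, 62 mm across and 88 mm with the handle, 50 mm high, standing on the worktop beside one end of the rack; not part of the job. The point is 25 mm above its foot at the middle of its outline, z up.
Things that resemble listed ones, but are neither listed nor needed, are in the scene too. Leave any blue or red look-alike of the part that bears pepper_mill_centre alone.

How it is judged (in metres and radians):
At the end, for the whole second after the job is handed in: Counted from the timer's bay: tin, salt shaker, spice jar, pepper mill, one per bay, each within 20 mm of its bay's middle both ways, foot on the floor (5 mm), upright (0.12 rad), at rest, released; timer upright in its end bay (20 mm), mug upright within 30 mm of its start (height (world z) of tin_centre between 0.039 and 0.049 m and angle between each of tin_centre, salt_shaker_centre, spice_jar_centre, pepper_mill_centre, timer_centre's own z axis and vertical below 0.12 rad and linear speed of each of tin, salt_shaker, spice_jar, pepper_mill below 0.02 m/s and height (world z) of salt_shaker_centre between 0.048 and 0.058 m and height (world z) of spice_jar_centre between 0.0555 and 0.0655 m and height (world z) of pepper_mill_centre between 0.088 and 0.098 m and height (world z) of timer_centre between 0.031 and 0.041 m and distance of mug_centre from where it was at the start of the episode below 0.03 m and angle between mug_centre's own z axis and vertical below 0.1 rad and ((x of timer_centre in the frame of rack between -0.02 and 0.02 m and y of timer_centre in the frame of rack between 0.14 and 0.18 m and x of tin_centre in the frame of rack between -0.02 and 0.02 m and y of tin_centre in the frame of rack between 0.06 and 0.1 m and x of salt_shaker_centre in the frame of rack between -0.02 and 0.02 m and y of salt_shaker_centre in the frame of rack between -0.02 and 0.02 m and x of spice_jar_centre in the frame of rack between -0.02 and 0.02 m and y of spice_jar_centre in the frame of rack between -0.1 and -0.06 m and x of pepper_mill_centre in the frame of rack between -0.02 and 0.02 m and y of pepper_mill_centre in the frame of rack between -0.18 and -0.14 m) or (x of timer_centre in the frame of rack between -0.02 and 0.02 m and y of timer_centre in the frame of rack between -0.18 and -0.14 m and x of tin_centre in the frame of rack between -0.02 and 0.02 m and y of tin_centre in the frame of rack between -0.1 and -0.06 m and x of salt_shaker_centre in the frame of rack between -0.02 and 0.02 m and y of salt_shaker_centre in the frame of rack between -0.02 and 0.02 m and x of spice_jar_centre in the frame of rack between -0.02 and 0.02 m and y of spice_jar_centre in the frame of rack between 0.06 and 0.1 m and x of pepper_mill_centre in the frame of rack between -0.02 and 0.02 m and y of pepper_mill_centre in the frame of rack between 0.14 and 0.18 m))); the robot touches nothing.
It fails at once if one of the four things or the timer is knocked over (tilted beyond 0.8 rad) (angle between any of tin_centre, salt_shaker_centre, spice_jar_centre, pepper_mill_centre, timer_centre's own z axis and vertical above 0.8 rad).
It fails at once if the timer or the mug is moved from its place by more than 30 mm (distance of any of timer_centre, mug_centre from where it was at the start of the episode above 0.03 m).
It also fails if it takes over 120 s, if anything falls off the work surface, if the arm or the gripper's body presses on something with over 40 N, if the wrist force passes 120 N, or if a joint passes its speed limit or range.

## Working session

There is one attempt and no reset: what is moved stays moved. The work goes in short steps, Python scripts to look and compute and a shell command to move; the robot and the scene stay as the last step left them, time stands still between calls to the robot, and variables do not carry over. Pictures are saved under pics/ and viewed, at most 17 in all, crops included, and the job is handed in when it is done.

```bash
mkdir -p pics; ls
cat > h.py <<'E'
from cell import *
import numpy as np, cv2
N=["rack","timer_centre","tin_centre","salt_shaker_centre","spice_jar_centre","pepper_mill_centre","mug_centre"]
def snap(c,fn=None):
    r=capture(c); 
    if fn: cv2.imwrite('pics/'+fn,r['pixels'][:,:,::-1])
    return r
def ray(r,p):
    f=r['pixels'].shape[0]/2/np.tan(np.radians(r['vfov']/2))
    E=np.array(r['extrinsics']); d=E[:3,:3]@np.array([(p[0]-r['cx'])/f,(p[1]-r['cy'])/f,1]); return E[:3,3],d/np.linalg.norm(d)
def atz(r,p,z):
    o,d=ray(r,p); return o+d*(z-o[2])/d[2]
def proj(r,P):
    f=r['pixels'].shape[0]/2/np.tan(np.radians(r['vfov']/2))
    E=np.array(r['extrinsics']); q=E[:3,:3].T@(np.array(P)-E[:3,3]); return [r['cx']+f*q[0]/q[2],r['cy']+f*q[1]/q[2]]
E
python3 - <<'E'
from h import *
np.set_printoptions(precision=1,suppress=True)
Z=dict(zip(N,[10,36,36,45,60,85,25]))
for c in["top","side"]:
    r=snap(c,c+'0.png'); print(c,r['vfov'],np.array(r['extrinsics']).round(2).tolist())
    for n in N:
        for b in boxes_of(c,n)[:4]: print(n,round(b['score'],2),np.array(b['pixel']),atz(r,b['pixel'],Z[n]))
s=sense();print(s['ee_pos'],s['ee_rot'],s['finger_gap'])
E
```

```text
pics
top 56.71788545774133 [[0.03, -0.98, 0.2, 192.68], [-1.0, -0.03, 0.0, 129.64], [0.0, -0.2, -0.98, 1391.97], [0.0, 0.0, 0.0, 1.0]]
rack 0.98 [287.6 202.7] [453.   13.7  10. ]
timer_centre 0.69 [247.8 201. ] [450.4 170.3  36. ]
tin_centre 0.82 [391.6 187.5] [ 520.1 -390.6   36. ]
salt_shaker_centre 0.57 [187.9 181.6] [519.  405.9  45. ]
spice_jar_centre 0.58 [329.9 202.4] [ 449.3 -143.3   60. ]
pepper_mill_centre 0.91 [149.9 193.5] [459.4 537.1  85. ]
pepper_mill_centre 0.79 [182.4 208.9] [404.3 411.1  85. ]
pepper_mill_centre 0.75 [208.2 208.2] [409.7 315.3  85. ]
pepper_mill_centre 0.69 [246.6 203.3] [432.2 173.1  85. ]
mug_centre 0.75 [373.1 210.6] [ 428.2 -318.3   25. ]
side 50.16082340766007 [[0.42, -0.58, 0.7, -653.31], [-0.91, -0.27, 0.32, -371.95], [0.0, -0.77, -0.64, 1101.37], [0.0, 0.0, 0.0, 1.0]]
timer_centre 0.69 [246.3 196.2] [454.6 161.5  36. ]
tin_centre 0.79 [393.4 229.4] [ 511.8 -401.6   36. ]
spice_jar_centre 0.87 [323.  213.3] [ 461.1 -149.3   60. ]
pepper_mill_centre 0.82 [146.5 159.9] [438.6 618.7  85. ]
pepper_mill_centre 0.74 [179.8 186.4] [347.9 396.6  85. ]
pepper_mill_centre 0.73 [163.1 162.8] [450.6 543.6  85. ]
mug_centre 0.61 [360.4 239.7] [ 422.3 -303.9   25. ]
[276.2 560.6 180.2] [-180.     0.   153.8] 93.86417820876109
```

View pics/top0.png

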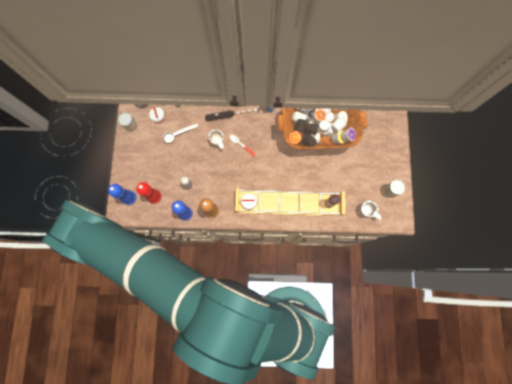

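View pics/side0.png

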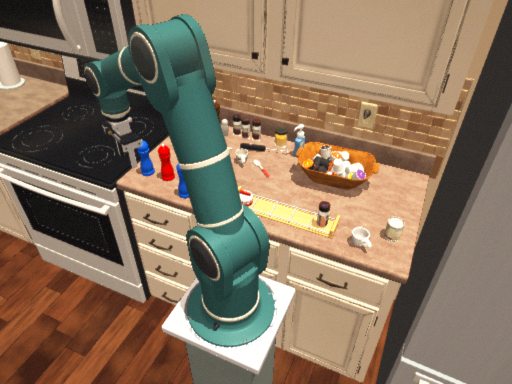

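The top view shows the timer at (248,201), the spice jar at (333,201), the brown mill at (208,208) and the salt shaker at (186,183). The tin is at (397,187) and the mug at (371,210). The blue and red mills are look-alikes, so I'll leave them. The timer is at the rack's +y end. Next I'll zoom in for the rack fit and check the wrist camera.

Run:
```python
from h import *
np.set_printoptions(precision=1,suppress=True)
r=snap("top"); w=snap("wrist","w0.png"); print(w['vfov'],np.array(w['extrinsics']).round(2).tolist())
p=r['pixels'][:,:,::-1]
A=cv2.resize(p[165:230,165:295],None,fx=6,fy=6,interpolation=cv2.INTER_CUBIC)[:300]
B=cv2.resize(p[165:230,285:415],None,fx=6,fy=6,interpolation=cv2.INTER_CUBIC)[:300]
cv2.imwrite('pics/z0.png',np.vstack([A,B]))
hsv=cv2.cvtColor(r['pixels'],cv2.COLOR_RGB2HSV)
print(hsv[203,[262,285,310]],hsv[225,285])
m=((hsv[...,0]>15)&(hsv[...,0]<32)&(hsv[...,1]>85)&(hsv[...,2]>150)).astype(np.uint8); m[:170]=0;m[225:]=0
n,l,s,c=cv2.connectedComponentsWithStats(m); k=1+s[1:,4].argmax(); print(s[k])
box=cv2.boxPoints(cv2.minAreaRect(np.argwhere(l==k)[:,::-1].astype(np.float32))); print(box)
for b in box: print(atz(r,b,20))
```

```text
64.3019848266009 [[0.44, 0.87, 0.22, 211.92], [0.9, -0.43, -0.11, 591.93], [0.0, 0.25, -0.97, 384.3], [0.0, 0.0, 0.0, 1.0]]
[[ 28  89 254]
 [ 28  86 254]
 [ 29  79 254]] [ 14  86 226]
[302 191  44  25 422]
[[302. 191.]
 [345. 191.]
 [345. 215.]
 [302. 215.]]
[499.7 -41.9  20. ]
[ 504.5 -211.8   20. ]
[ 408.6 -209.7   20. ]
[403.9 -42.1  20. ]
```

View pics/z0.png

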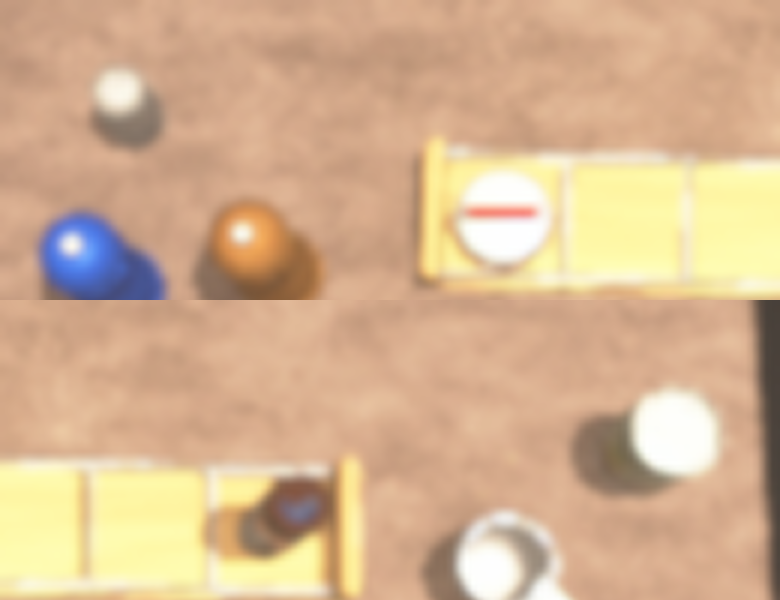

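View pics/w0.png

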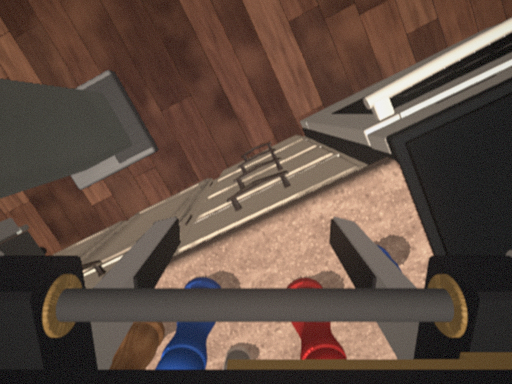

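The zoom shows the rack's end boards, the timer, mill, salt shaker and tin clearly. The wrist camera looks from the tool's +x side, and its image-up direction is tool +x. Now I'll convert the zoom picks to world positions.

Run:
```python
from h import *
np.set_printoptions(precision=1,suppress=True)
r=snap("top")
def P(u,v,k): return [(165 if k==0 else 285)+(u+.5)/6-.5,165+(v+.5)/6-.5]
def q(n,u,v,k,z): print(n,atz(r,P(u,v,k),z))
q('Lboard out top',424,138,0,41);q('Lboard out bot',423,279,0,41)
q('Rboard top',362,157,1,41);q('Rboard bot',362,298,1,41)
for u in(567,688):q('rodL',u,215,0,20.5)
for u in(86,210):q('rodR',u,228,1,20.5)
q('timer top',503,218,0,60); q('mill head',250,240,0,141);q('salt cap',119,91,0,82)
q('spice cap',302,205,1,103);q('tin lid',675,133,1,72);q('mug',505,260,1,50)
q('bluemill',78,248,0,141)
w=snap("wrist");print('tcp px',proj(w,sense()['ee_pos']))
print(sense()['clock'])
```

```text
Lboard out top [501.3 220.8  41. ]
Lboard out bot [408.7 217.7  41. ]
Rboard top [ 500.7 -206.3   41. ]
Rboard bot [ 408.2 -204.3   41. ]
rodL [456.9 126.6  20.5]
rodL [459.2  47.4  20.5]
rodR [452.7 -29.8  20.5]
rodR [ 455.  -110.9   20.5]
timer top [446.2 167.3  60. ]
mill head [413.3 315.1 141. ]
salt cap [516.9 412.   82. ]
spice cap [ 455.2 -153.2  103. ]
tin lid [ 514.9 -397.9   72. ]
mug [ 433.9 -293.9   50. ]
bluemill [405.5 417.  141. ]
tcp px [np.float64(254.78683518437828), np.float64(218.14018322379553)]
1.0
```

```bash
python3 -m handwheel '[{"az":0.058},{"az":0.058},{"az":0.058},{"az":0.058},{"az":0.058},{"az":0.058,"z":-0.2},{"jaw":0,"z":-0.2},{"jaw":0}]' 10; python3 -m handwheel --help | head -20
```

```text
$[0]: bad value
invalid input: not JSON, or not a number
```

```bash
python3 -m handwheel '[{"jaw":0,"x":0,"y":0,"z":-0.2,"ax":0,"ay":0,"az":0.058},{"jaw":0,"x":0,"y":0,"z":-0.2,"ax":0,"ay":0,"az":0.058}]' 10; python3 -m handwheel '[{"jaw":0,"z":-0.1,"az":0.058}]'
```

```text
clock: 1.25
ee_pos: [276.2, 560.5, 228.7]
ee_rot: [-180.0, 0.0, 132.5]
force: [0.4, 0.6, 0.7]
finger_gap: 94.1
finger_force: 0.0$[0]: bad value
```

```bash
python3 -m handwheel '[{"jaw":0,"x":-0.378,"y":0.107,"z":0,"ax":0,"ay":0,"az":0},{"jaw":0,"x":-0.378,"y":0.107,"z":0,"ax":0,"ay":0,"az":0},{"jaw":0,"x":-0.378,"y":0.107,"z":0,"ax":0,"ay":0,"az":0},{"jaw":0,"x":-0.378,"y":0.107,"z":0,"ax":0,"ay":0,"az":0},{"jaw":0,"x":-0.378,"y":0.107,"z":0,"ax":0,"ay":0,"az":0},{"jaw":0,"x":-0.378,"y":0.107,"z":0,"ax":0,"ay":0,"az":0},{"jaw":0,"x":0,"y":0,"z":0,"ax":0,"ay":0,"az":0}]' 10
cat >> h.py <<'E'
from scipy.spatial.transform import Rotation as Ro
def go(P,yaw=None):
    s=sense(); R=Ro.from_euler('xyz',s['ee_rot'],degrees=True).as_matrix()
    d=R.T@(np.array(P)-s['ee_pos'])/120; print('shift fractions',d.round(3),'yaw',round(s['ee_rot'][2],1), '' if yaw is None else 'az %.3f'%(((s['ee_rot'][2]-yaw+180)%360-180)/180),'clock',s['clock'],'gap',round(s['finger_gap'],1))
E
python3 - <<'E'
from h import *
go([517,412,120])
w=snap("wrist","w1.png"); print(boxes_of("wrist","salt_shaker_centre"), proj(w,[517,412,82]),proj(w,[517,412,45]))
E
```

```text
clock: 2.12
ee_pos: [521.0, 410.4, 228.0]
ee_rot: [-180.0, 0.1, 132.6]
force: [-0.5, 0.4, -0.7]
finger_gap: 93.8
finger_force: 0.0
shift fractions [ 0.034 -0.016  0.9  ] yaw 132.6  clock 2.125 gap 93.8
[{'pixel': [124.0, 173.5], 'score': 0.26}] [np.float64(253.08118920528383), np.float64(173.0760182363458)] [np.float64(253.20260876547133), np.float64(167.57481618138684)]
```

View pics/w1.png

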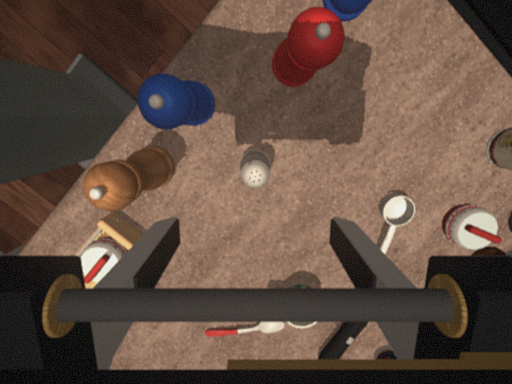

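The shaker cap shows at (255,174), within 2 px of its predicted position, so I'll descend and grip.

```bash
python3 -m handwheel '[{"jaw":0,"x":0.034,"y":-0.016,"z":0.35,"ax":0,"ay":0,"az":0},{"jaw":0,"x":0,"y":0,"z":0.35,"ax":0,"ay":0,"az":0},{"jaw":0,"x":0,"y":0,"z":0.35,"ax":0,"ay":0,"az":0},{"jaw":0,"x":0,"y":0,"z":0.3,"ax":0,"ay":0,"az":0},{"jaw":0,"x":0,"y":0,"z":0.2,"ax":0,"ay":0,"az":0},{"jaw":0,"x":0,"y":0,"z":0.1,"ax":0,"ay":0,"az":0},{"jaw":255,"x":0,"y":0,"z":0,"ax":0,"ay":0,"az":0},{"jaw":255,"x":0,"y":0,"z":0,"ax":0,"ay":0,"az":0}]' 10
python3 -m handwheel '[{"jaw":255,"x":0,"y":0,"z":0,"ax":0,"ay":0,"az":0},{"jaw":255,"x":0,"y":0,"z":0,"ax":0,"ay":0,"az":0},{"jaw":255,"x":0,"y":0,"z":0,"ax":0,"ay":0,"az":0},{"jaw":255,"x":0,"y":0,"z":0,"ax":0,"ay":0,"az":0}]' 10
```

```text
clock: 3.22
ee_pos: [514.0, 416.0, 31.4]
ee_rot: [179.9, 0.0, 132.9]
force: [0.2, 0.5, 0.4]
finger_gap: 77.7
finger_force: 0.0
clock: 3.72
ee_pos: [513.8, 415.3, 30.3]
ee_rot: [180.0, 0.0, 132.9]
force: [-0.3, 0.3, -0.2]
finger_gap: 37.7
finger_force: 0.2
```

```bash
python3 -m handwheel '[{"jaw":255,"x":0,"y":0,"z":0,"ax":0,"ay":0,"az":0},{"jaw":255,"x":0,"y":0,"z":0,"ax":0,"ay":0,"az":0}]' 10
python3 - <<'E'
from h import *
w=snap("wrist","w2.png")
E
```

```text
clock: 3.98
ee_pos: [513.8, 415.4, 30.3]
ee_rot: [180.0, 0.0, 132.9]
force: [0.5, 0.9, 0.8]
finger_gap: 34.0
finger_force: 9.8
```

View pics/w2.png

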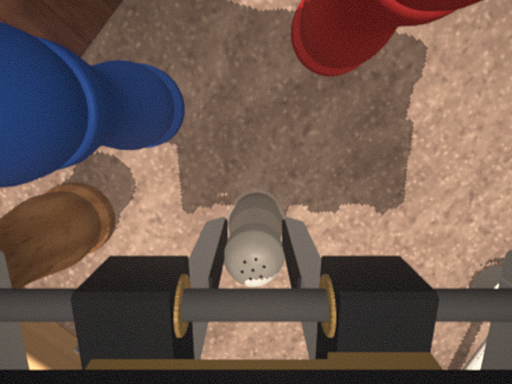

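```bash
python3 - <<'E'
from h import *
w=snap("wrist"); s=sense(); x,y,_=s['ee_pos']
for dx in(0,10):
  c=np.array([x,y])+dx*np.array([-.68,.733])
  print(dx,[np.round(proj(w,[*c,z])) for z in(90,66,49,0)])
E
python3 -m handwheel '[{"jaw":255,"x":0,"y":0,"z":-0.15,"ax":0,"ay":0,"az":0},{"jaw":255,"x":0,"y":0,"z":-0.15,"ax":0,"ay":0,"az":0},{"jaw":255,"x":0,"y":0,"z":0,"ax":0,"ay":0,"az":0}]' 15
python3 - <<'E'
from h import *
w=snap("wrist","w3.png")
E
```

```text
0 [array([255., 256.]), array([255., 238.]), array([255., 228.]), array([255., 205.])]
10 [array([255., 238.]), array([255., 222.]), array([255., 213.]), array([255., 193.])]
clock: 4.45
ee_pos: [514.7, 416.1, 68.6]
ee_rot: [179.8, 0.0, 132.9]
force: [-0.1, -0.9, -2.1]
finger_gap: 33.5
finger_force: 14.6
```

View pics/w3.png

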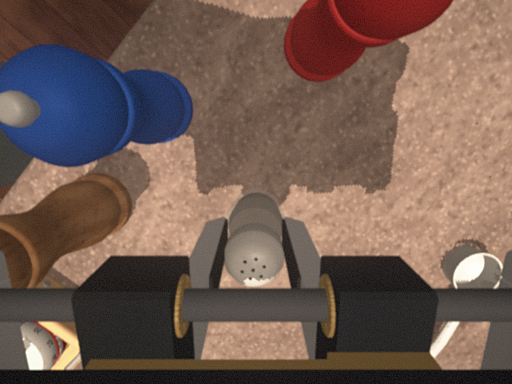

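```bash
python3 -m handwheel '[{"jaw":255,"x":0,"y":0,"z":-0.33,"ax":0,"ay":0,"az":0},{"jaw":255,"x":0,"y":0,"z":-0.33,"ax":0,"ay":0,"az":0},{"jaw":255,"x":0,"y":0,"z":-0.33,"ax":0,"ay":0,"az":0},{"jaw":255,"x":0,"y":0,"z":-0.33,"ax":0,"ay":0,"az":0.05},{"jaw":255,"x":0,"y":0,"z":0,"ax":0,"ay":0,"az":0.058},{"jaw":255,"x":0,"y":0,"z":0,"ax":0,"ay":0,"az":0.058},{"jaw":255,"x":0,"y":0,"z":0,"ax":0,"ay":0,"az":0.058},{"jaw":255,"x":0,"y":0,"z":0,"ax":0,"ay":0,"az":0}]' 15
python3 - <<'E'
from h import *
go([454.7,7.5,150],90)
E
```

```text
clock: 5.5
ee_pos: [513.4, 415.3, 224.1]
ee_rot: [-180.0, 0.0, 92.6]
force: [0.5, 0.1, -1.3]
finger_gap: 34.0
finger_force: 14.6
shift fractions [-3.372 -0.645  0.621] yaw 92.6 az 0.015 clock 5.5 gap 34.0
```

```bash
python3 -m handwheel '[{"jaw":255,"x":-0.2,"y":-0.03,"z":0,"ax":0,"ay":0,"az":0.015},{"jaw":255,"x":-0.42,"y":-0.1,"z":0,"ax":0,"ay":0,"az":0},{"jaw":255,"x":-0.45,"y":-0.1,"z":0,"ax":0,"ay":0,"az":0},{"jaw":255,"x":-0.45,"y":-0.1,"z":0,"ax":0,"ay":0,"az":0},{"jaw":255,"x":-0.45,"y":-0.1,"z":0,"ax":0,"ay":0,"az":0},{"jaw":255,"x":-0.45,"y":-0.1,"z":0,"ax":0,"ay":0,"az":0},{"jaw":255,"x":-0.42,"y":-0.08,"z":0,"ax":0,"ay":0,"az":0},{"jaw":255,"x":-0.3,"y":-0.05,"z":0,"ax":0,"ay":0,"az":0}]' 15
python3 -m handwheel '[{"jaw":255,"x":-0.15,"y":0,"z":0.1,"ax":0,"ay":0,"az":0},{"jaw":255,"x":0,"y":0,"z":0,"ax":0,"ay":0,"az":0},{"jaw":255,"x":0,"y":0,"z":0,"ax":0,"ay":0,"az":0}]' 15
python3 - <<'E'
from h import *
go([454.7,7.5,39.5],90)
w=snap("wrist","w4.png")
P={}
for y in(-120,-40,40,120): print(y,np.round(proj(w,[454.7,7.5+y,20.5])),np.round(proj(w,[454.7-40,7.5+y,20.5])))
print([np.round(proj(w,[454.7+a,7.5+218-6,41])) for a in(-46,46)])
E
```

```text
clock: 6.5
ee_pos: [434.1, 36.5, 224.8]
ee_rot: [180.0, -0.0, 90.1]
force: [0.7, 0.6, -0.1]
finger_gap: 33.4
finger_force: 14.6
clock: 6.88
ee_pos: [434.9, 21.3, 212.9]
ee_rot: [180.0, 0.0, 90.0]
force: [0.2, -0.2, -1.1]
finger_gap: 33.3
finger_force: 14.6
shift fractions [-0.115  0.165  1.445] yaw 90.0 az 0.000 clock 6.875 gap 33.3
-120 [269. 262.] [240. 262.]
-40 [269. 208.] [240. 208.]
40 [270. 149.] [239. 149.]
120 [271.  84.] [238.  84.]
[array([231.,  -7.]), array([315.,  -7.])]
```

View pics/w4.png

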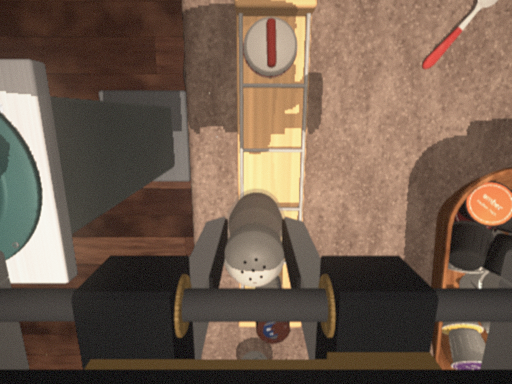

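The salt shaker is held upright at (255,240). The rods at rows 86/150/209 put the rack centre near (456, 6.5). I'll lower the shaker into the middle bay.

```bash
python3 -m handwheel '[{"jaw":255,"x":-0.123,"y":0.176,"z":0,"ax":0,"ay":0,"az":0},{"jaw":255,"x":0,"y":0,"z":0.25,"ax":0,"ay":0,"az":0},{"jaw":255,"x":0,"y":0,"z":0.3,"ax":0,"ay":0,"az":0},{"jaw":255,"x":0,"y":0,"z":0.3,"ax":0,"ay":0,"az":0},{"jaw":255,"x":0,"y":0,"z":0.25,"ax":0,"ay":0,"az":0},{"jaw":255,"x":0,"y":0,"z":0.15,"ax":0,"ay":0,"az":0},{"jaw":255,"x":0,"y":0,"z":0,"ax":0,"ay":0,"az":0}]' 15
python3 - <<'E'
from h import *
go([456,6.5,39],90); print(sense()['ee_pos'])
E
```

```text
clock: 7.8
ee_pos: [455.3, 6.3, 61.9]
ee_rot: [-179.9, 0.0, 90.0]
force: [0.0, 0.7, -0.7]
finger_gap: 33.4
finger_force: 14.6
shift fractions [0.002 0.006 0.191] yaw 90.0 az -0.000 clock 7.8 gap 33.4
[455.33742012   6.30395851  61.94643053]
```

```bash
python3 -m handwheel '[{"jaw":255,"x":0,"y":0,"z":0.1,"ax":0,"ay":0,"az":0},{"jaw":255,"x":0,"y":0,"z":0.06,"ax":0,"ay":0,"az":0},{"jaw":255,"x":0,"y":0,"z":0.02,"ax":0,"ay":0,"az":0},{"jaw":255,"x":0,"y":0,"z":0.01,"ax":0,"ay":0,"az":0},{"jaw":255,"x":0,"y":0,"z":0,"ax":0,"ay":0,"az":0}]' 15
```

```text
clock: 8.43
ee_pos: [456.0, 5.7, 40.0]
ee_rot: [180.0, 0.0, 89.9]
force: [-0.3, 0.1, -2.1]
finger_gap: 33.5
finger_force: 14.6
```

```bash
python3 -m handwheel '[{"jaw":255,"x":0,"y":0,"z":0.015,"ax":0,"ay":0,"az":0},{"jaw":255,"x":0,"y":0,"z":0,"ax":0,"ay":0,"az":0},{"jaw":100,"x":0,"y":0,"z":0,"ax":0,"ay":0,"az":0},{"jaw":0,"x":0,"y":0,"z":0,"ax":0,"ay":0,"az":0},{"jaw":0,"x":0,"y":0,"z":0,"ax":0,"ay":0,"az":0},{"jaw":0,"x":0,"y":0,"z":0,"ax":0,"ay":0,"az":0},{"jaw":0,"x":0,"y":0,"z":0,"ax":0,"ay":0,"az":0}]' 15
```

```text
clock: 9.3
ee_pos: [455.8, 5.7, 38.1]
ee_rot: [-180.0, 0.0, 89.9]
force: [0.1, -1.2, -0.7]
finger_gap: 80.4
finger_force: 0.0
```

```bash
python3 -m handwheel '[{"jaw":0,"x":0,"y":0,"z":-0.15,"ax":0,"ay":0,"az":0},{"jaw":0,"x":0,"y":0,"z":-0.4,"ax":0,"ay":0,"az":0},{"jaw":0,"x":0,"y":0,"z":-0.45,"ax":0,"ay":0,"az":0},{"jaw":0,"x":-0.2,"y":0,"z":-0.3,"ax":0,"ay":0,"az":0},{"jaw":0,"x":-0.4,"y":0,"z":0,"ax":0,"ay":0,"az":0},{"jaw":0,"x":-0.4,"y":0,"z":0,"ax":0,"ay":0,"az":0},{"jaw":0,"x":-0.333,"y":0,"z":0,"ax":0,"ay":0,"az":0},{"jaw":0,"x":0,"y":0,"z":0,"ax":0,"ay":0,"az":0}]' 15
python3 - <<'E'
from h import *
go([456,-153.5,45],90)
w=snap("wrist","w5.png")
print(boxes_of("wrist","spice_jar_centre")[:2],[np.round(proj(w,[456,-153.5,z])) for z in (8,60,113)])
print([np.round(proj(w,[456,6.5+y,20.5])) for y in (-120,-40,40,120)])
print('board edge',[np.round(proj(w,[456+a,6.5+b,41])) for a in(-46,46) for b in (200,)])
E
```

```text
clock: 10.3
ee_pos: [454.9, -156.9, 194.1]
ee_rot: [-180.0, 0.1, 89.6]
force: [0.1, 0.4, -1.0]
finger_gap: 94.3
finger_force: 0.0
shift fractions [0.03  0.009 1.243] yaw 89.6 az -0.002 clock 10.3 gap 94.3
[{'pixel': [253.4, 175.4], 'score': 0.94}] [array([256., 167.]), array([256., 175.]), array([256., 186.])]
[array([255., 137.]), array([255.,  67.]), array([255., -12.]), array([ 254., -100.])]
board edge [array([ 202., -222.]), array([ 305., -223.])]
```

View pics/w5.png

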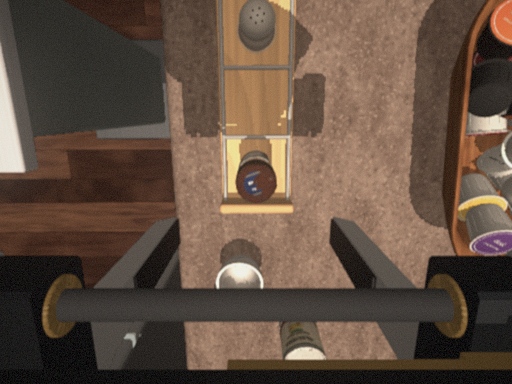

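Spice jar cap is at (256,181), so y≈-150; the salt shaker stands mid-bay at (257,20). Grip the jar.

```bash
python3 -m handwheel '[{"jaw":0,"x":0.053,"y":0.013,"z":0.1,"ax":0,"ay":0,"az":-0.002},{"jaw":0,"x":0,"y":0,"z":0.35,"ax":0,"ay":0,"az":0},{"jaw":0,"x":0,"y":0,"z":0.35,"ax":0,"ay":0,"az":0},{"jaw":0,"x":0,"y":0,"z":0.275,"ax":0,"ay":0,"az":0},{"jaw":0,"x":0,"y":0,"z":0.15,"ax":0,"ay":0,"az":0},{"jaw":255,"x":0,"y":0,"z":0,"ax":0,"ay":0,"az":0},{"jaw":255,"x":0,"y":0,"z":0,"ax":0,"ay":0,"az":0},{"jaw":255,"x":0,"y":0,"z":0,"ax":0,"ay":0,"az":0}]' 15
python3 -m handwheel '[{"jaw":255,"x":0,"y":0,"z":0,"ax":0,"ay":0,"az":0},{"jaw":255,"x":0,"y":0,"z":0,"ax":0,"ay":0,"az":0},{"jaw":255,"x":0,"y":0,"z":0,"ax":0,"ay":0,"az":0},{"jaw":255,"x":0,"y":0,"z":0,"ax":0,"ay":0,"az":0}]' 15
```

```text
clock: 11.4
ee_pos: [457.8, -147.8, 48.1]
ee_rot: [179.9, 0.0, 90.2]
force: [-1.0, -0.2, 0.3]
finger_gap: 67.1
finger_force: 0.0
clock: 11.9
ee_pos: [457.1, -147.9, 47.2]
ee_rot: [180.0, 0.0, 90.2]
force: [-0.3, 0.5, 3.3]
finger_gap: 41.1
finger_force: 15.0
```

```bash
python3 -m handwheel '[{"jaw":255,"x":0,"y":0,"z":-0.1,"ax":0,"ay":0,"az":0},{"jaw":255,"x":0,"y":0,"z":-0.2,"ax":0,"ay":0,"az":0},{"jaw":255,"x":0.13,"y":-0.005,"z":0,"ax":0,"ay":0,"az":0},{"jaw":255,"x":0.2,"y":0,"z":0,"ax":0,"ay":0,"az":0},{"jaw":255,"x":0.2,"y":0,"z":0,"ax":0,"ay":0,"az":0},{"jaw":255,"x":0.1,"y":0,"z":0,"ax":0,"ay":0,"az":0},{"jaw":255,"x":0,"y":0,"z":0,"ax":0,"ay":0,"az":0}]' 15
python3 - <<'E'
from h import *
go([456.5,-72,48],90); print(sense()['ee_pos'])
E
```

```text
clock: 12.78
ee_pos: [456.1, -71.5, 82.9]
ee_rot: [-180.0, -0.0, 90.3]
force: [-0.0, -0.3, -1.0]
finger_gap: 40.5
finger_force: 15.0
shift fractions [-0.005  0.004  0.291] yaw 90.3 az 0.002 clock 12.775 gap 40.5
[456.05288834 -71.46067247  82.9038252 ]
```

```bash
python3 -m handwheel '[{"jaw":255,"x":0,"y":0,"z":0.15,"ax":0,"ay":0,"az":0},{"jaw":255,"x":0,"y":0,"z":0.1,"ax":0,"ay":0,"az":0},{"jaw":255,"x":0,"y":0,"z":0.035,"ax":0,"ay":0,"az":0},{"jaw":255,"x":0,"y":0,"z":0.012,"ax":0,"ay":0,"az":0},{"jaw":255,"x":0,"y":0,"z":0,"ax":0,"ay":0,"az":0}]' 15
```

```text
clock: 13.4
ee_pos: [456.3, -72.4, 47.7]
ee_rot: [180.0, 0.0, 90.2]
force: [-0.7, -0.7, -0.7]
finger_gap: 40.3
finger_force: 15.0
```

Release, rise, and head for the tin at about (515,-398).

```bash
python3 -m handwheel '[{"jaw":255,"x":0,"y":0,"z":0.005,"ax":0,"ay":0,"az":0},{"jaw":100,"x":0,"y":0,"z":0,"ax":0,"ay":0,"az":0},{"jaw":0,"x":0,"y":0,"z":0,"ax":0,"ay":0,"az":0},{"jaw":0,"x":0,"y":0,"z":0,"ax":0,"ay":0,"az":0},{"jaw":0,"x":0,"y":0,"z":0,"ax":0,"ay":0,"az":0},{"jaw":0,"x":0,"y":0,"z":-0.15,"ax":0,"ay":0,"az":0},{"jaw":0,"x":0,"y":0,"z":-0.4,"ax":0,"ay":0,"az":0},{"jaw":0,"x":0,"y":0,"z":-0.4,"ax":0,"ay":0,"az":0}]' 15
python3 -m handwheel '[{"jaw":0,"x":-0.2,"y":0.04,"z":-0.3,"ax":0,"ay":0,"az":0},{"jaw":0,"x":-0.42,"y":0.08,"z":0,"ax":0,"ay":0,"az":0},{"jaw":0,"x":-0.42,"y":0.08,"z":0,"ax":0,"ay":0,"az":0},{"jaw":0,"x":-0.42,"y":0.08,"z":0,"ax":0,"ay":0,"az":0},{"jaw":0,"x":-0.42,"y":0.08,"z":0,"ax":0,"ay":0,"az":0},{"jaw":0,"x":-0.42,"y":0.08,"z":0,"ax":0,"ay":0,"az":0},{"jaw":0,"x":-0.35,"y":0.05,"z":0,"ax":0,"ay":0,"az":0},{"jaw":0,"x":0,"y":0,"z":0,"ax":0,"ay":0,"az":0}]' 15
python3 - <<'E'
from h import *
go([515,-398,24],90);print(sense()['ee_pos'])
w=snap("wrist","w6.png")
print(boxes_of("wrist","tin_centre")[:2],boxes_of("wrist","mug_centre")[:2],[np.round(proj(w,[515,-398,z])) for z in (0,36,72)])
E
```

```text
clock: 14.4
ee_pos: [455.8, -72.5, 162.1]
ee_rot: [-180.0, 0.0, 90.2]
force: [0.5, 1.0, 0.4]
finger_gap: 93.8
finger_force: 0.0
clock: 15.4
ee_pos: [514.9, -393.2, 196.2]
ee_rot: [-179.9, 0.1, 90.0]
force: [-0.5, 0.2, 0.4]
finger_gap: 93.9
finger_force: 0.0
shift fractions [-0.038  0.003  1.435] yaw 90.0 az 0.000 clock 15.4 gap 93.9
[ 514.92876165 -393.17445135  196.22305717]
[{'pixel': [260.4, 185.0], 'score': 0.86}] [{'pixel': [179.0, 89.8], 'score': 0.86}] [array([255., 172.]), array([255., 178.]), array([255., 184.])]
```

View pics/w6.png

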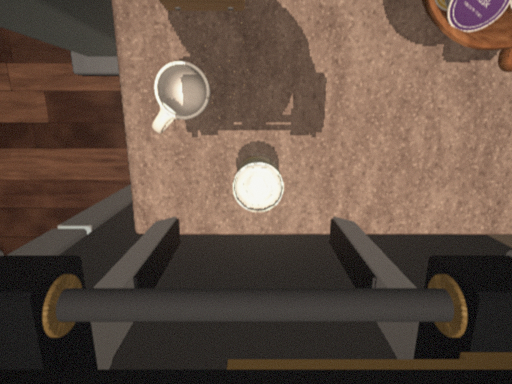

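Tin lid is at (258,187), i.e. about (518,-401). The mug is clear at (182,90).

```bash
python3 -m handwheel '[{"jaw":0,"x":-0.06,"y":0.026,"z":0.1,"ax":0,"ay":0,"az":0},{"jaw":0,"x":0,"y":0,"z":0.4,"ax":0,"ay":0,"az":0},{"jaw":0,"x":0,"y":0,"z":0.4,"ax":0,"ay":0,"az":0},{"jaw":0,"x":0,"y":0,"z":0.35,"ax":0,"ay":0,"az":0},{"jaw":0,"x":0,"y":0,"z":0.17,"ax":0,"ay":0,"az":0},{"jaw":255,"x":0,"y":0,"z":0,"ax":0,"ay":0,"az":0},{"jaw":255,"x":0,"y":0,"z":0,"ax":0,"ay":0,"az":0},{"jaw":255,"x":0,"y":0,"z":0,"ax":0,"ay":0,"az":0}]' 20
python3 -m handwheel '[{"jaw":255,"x":0,"y":0,"z":0,"ax":0,"ay":0,"az":0},{"jaw":255,"x":0,"y":0,"z":0,"ax":0,"ay":0,"az":0},{"jaw":255,"x":0,"y":0,"z":0,"ax":0,"ay":0,"az":0}]' 20
```

```text
clock: 16.55
ee_pos: [520.1, -397.6, 28.0]
ee_rot: [179.9, 0.1, 90.2]
force: [-0.2, 0.4, 0.2]
finger_gap: 67.5
finger_force: 0.0
clock: 16.92
ee_pos: [519.7, -397.4, 27.3]
ee_rot: [179.9, 0.0, 90.2]
force: [-1.1, 0.7, 6.9]
finger_gap: 56.8
finger_force: 20.0
```

```bash
python3 -m handwheel '[{"jaw":255,"x":0,"y":0,"z":-0.15,"ax":0,"ay":0,"az":0},{"jaw":255,"x":0,"y":0,"z":-0.35,"ax":0,"ay":0,"az":0},{"jaw":255,"x":0,"y":0,"z":-0.4,"ax":0,"ay":0,"az":0},{"jaw":255,"x":0,"y":0,"z":-0.4,"ax":0,"ay":0,"az":0},{"jaw":255,"x":0.2,"y":-0.03,"z":-0.2,"ax":0,"ay":0,"az":0},{"jaw":255,"x":0.4,"y":-0.06,"z":0,"ax":0,"ay":0,"az":0},{"jaw":255,"x":0.42,"y":-0.06,"z":0,"ax":0,"ay":0,"az":0},{"jaw":255,"x":0.42,"y":-0.06,"z":0,"ax":0,"ay":0,"az":0}]' 20
python3 -m handwheel '[{"jaw":255,"x":0.42,"y":-0.06,"z":0,"ax":0,"ay":0,"az":0},{"jaw":255,"x":0.42,"y":-0.06,"z":0,"ax":0,"ay":0,"az":0},{"jaw":255,"x":0.42,"y":-0.06,"z":0,"ax":0,"ay":0,"az":0},{"jaw":255,"x":0.42,"y":-0.06,"z":0,"ax":0,"ay":0,"az":0},{"jaw":255,"x":0.4,"y":-0.06,"z":0,"ax":0,"ay":0,"az":0},{"jaw":255,"x":0.3,"y":-0.06,"z":0,"ax":0,"ay":0,"az":0},{"jaw":255,"x":0.15,"y":0,"z":0,"ax":0,"ay":0,"az":0},{"jaw":255,"x":0,"y":0,"z":0,"ax":0,"ay":0,"az":0}]' 20
python3 - <<'E'
from h import *
go([456.5,90,36],90);print(sense()['ee_pos'])
w=snap("wrist","w7.png")
print([np.round(proj(w,[456.5,6.5+y,20.5])) for y in (-120,-40,40,120,200)],'lid if off 0/-4',[np.round(proj(w,[sense()['ee_pos'][0],sense()['ee_pos'][1]-o,sense()['ee_pos'][2]+44.7])) for o in (0,4)])
E
```

```text
clock: 17.92
ee_pos: [492.9, -223.1, 207.3]
ee_rot: [180.0, -0.0, 90.2]
force: [1.5, -0.1, -1.5]
finger_gap: 57.1
finger_force: 20.0
clock: 18.92
ee_pos: [449.3, 79.2, 206.9]
ee_rot: [180.0, -0.0, 90.3]
force: [0.1, -0.4, -1.5]
finger_gap: 57.0
finger_force: 20.0
shift fractions [0.09  0.059 1.424] yaw 90.3 az 0.002 clock 18.925 gap 57.0
[449.34178636  79.20356591 206.87322895]
[array([259., 301.]), array([259., 250.]), array([260., 195.]), array([261., 133.]), array([261.,  65.])] lid if off 0/-4 [array([255., 245.]), array([255., 252.])]
```

View pics/w7.png

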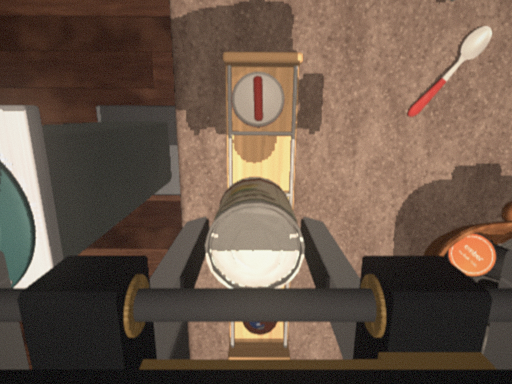

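Rods at rows 133/194 match the rack estimate, and the tin is held upright, centred at (255,247). Lower it.

```bash
python3 -m handwheel '[{"jaw":255,"x":0.073,"y":0.059,"z":0.1,"ax":0,"ay":0,"az":0.002},{"jaw":255,"x":0,"y":0,"z":0.3,"ax":0,"ay":0,"az":0},{"jaw":255,"x":0,"y":0,"z":0.35,"ax":0,"ay":0,"az":0},{"jaw":255,"x":0,"y":0,"z":0.3,"ax":0,"ay":0,"az":0},{"jaw":255,"x":0,"y":0,"z":0.2,"ax":0,"ay":0,"az":0},{"jaw":255,"x":0,"y":0,"z":0.1,"ax":0,"ay":0,"az":0},{"jaw":255,"x":0,"y":0,"z":0.05,"ax":0,"ay":0,"az":0},{"jaw":255,"x":0,"y":0,"z":0,"ax":0,"ay":0,"az":0}]' 20
```

```text
clock: 19.98
ee_pos: [456.4, 87.6, 38.6]
ee_rot: [180.0, 0.0, 89.8]
force: [-0.3, -0.4, -1.9]
finger_gap: 57.1
finger_force: 20.0
```

```bash
python3 -m handwheel '[{"jaw":255,"x":0,"y":0,"z":0.02,"ax":0,"ay":0,"az":0},{"jaw":255,"x":0,"y":0,"z":0.008,"ax":0,"ay":0,"az":0},{"jaw":255,"x":0,"y":0,"z":0,"ax":0,"ay":0,"az":0}]' 20
python3 -m handwheel '[{"jaw":100,"x":0,"y":0,"z":0,"ax":0,"ay":0,"az":0},{"jaw":0,"x":0,"y":0,"z":0,"ax":0,"ay":0,"az":0},{"jaw":0,"x":0,"y":0,"z":0,"ax":0,"ay":0,"az":0},{"jaw":0,"x":0,"y":0,"z":0,"ax":0,"ay":0,"az":0},{"jaw":0,"x":0,"y":0,"z":-0.15,"ax":0,"ay":0,"az":0},{"jaw":0,"x":0,"y":0,"z":-0.4,"ax":0,"ay":0,"az":0},{"jaw":0,"x":0,"y":0,"z":-0.5,"ax":0,"ay":0,"az":0},{"jaw":0,"x":0,"y":0,"z":-0.5,"ax":0,"ay":0,"az":0}]' 20
python3 -m handwheel '[{"jaw":0,"x":0.2,"y":0,"z":-0.4,"ax":0,"ay":0,"az":0},{"jaw":0,"x":0.4,"y":-0.06,"z":-0.1,"ax":0,"ay":0,"az":0},{"jaw":0,"x":0.4,"y":-0.06,"z":0,"ax":0,"ay":0,"az":0},{"jaw":0,"x":0.4,"y":-0.06,"z":0,"ax":0,"ay":0,"az":0},{"jaw":0,"x":0.3,"y":-0.06,"z":0,"ax":0,"ay":0,"az":0},{"jaw":0,"x":0.15,"y":-0.06,"z":0,"ax":0,"ay":0,"az":0},{"jaw":0,"x":0,"y":-0.06,"z":0,"ax":0,"ay":0,"az":0},{"jaw":0,"x":0,"y":0,"z":0,"ax":0,"ay":0,"az":0}]' 20
python3 - <<'E'
from h import *
go([413,315,122],90);print(sense()['ee_pos'])
w=snap("wrist","w8.png")
print(boxes_of("wrist","pepper_mill_centre")[:4],[np.round(proj(w,[413,315,z])) for z in (0,141,170)])
E
```

```text
clock: 20.35
ee_pos: [456.3, 87.9, 35.3]
ee_rot: [180.0, -0.0, 89.9]
force: [-0.0, 0.9, -0.8]
finger_gap: 56.8
finger_force: 20.0
clock: 21.35
ee_pos: [455.8, 87.4, 222.9]
ee_rot: [-180.0, 0.0, 89.8]
force: [0.6, 1.2, 0.1]
finger_gap: 93.8
finger_force: 0.0
clock: 22.35
ee_pos: [413.4, 308.5, 281.3]
ee_rot: [180.0, -0.0, 89.8]
force: [0.4, -0.4, -0.1]
finger_gap: 94.1
finger_force: 0.0
shift fractions [ 0.054 -0.004  1.327] yaw 89.8 az -0.001 clock 22.35 gap 94.1
[413.44936797 308.51936097 281.27270126]
[{'pixel': [253.9, 164.3], 'score': 0.89}, {'pixel': [244.1, 81.9], 'score': 0.56}, {'pixel': [290.6, 5.6], 'score': 0.55}] [array([254., 155.]), array([254., 172.]), array([254., 177.])]
```

View pics/w8.png

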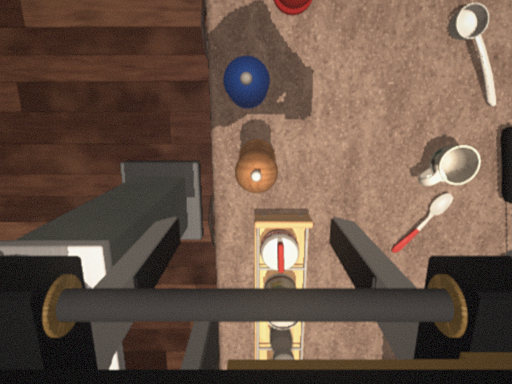

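The brown mill's knob is at (256,177), matching the prediction. Grip its head.

```bash
python3 -m handwheel '[{"jaw":0,"x":0.054,"y":0.013,"z":0.1,"ax":0,"ay":0,"az":-0.001},{"jaw":0,"x":0,"y":0,"z":0.35,"ax":0,"ay":0,"az":0},{"jaw":0,"x":0,"y":0,"z":0.4,"ax":0,"ay":0,"az":0},{"jaw":0,"x":0,"y":0,"z":0.3,"ax":0,"ay":0,"az":0},{"jaw":0,"x":0,"y":0,"z":0.19,"ax":0,"ay":0,"az":0},{"jaw":255,"x":0,"y":0,"z":0,"ax":0,"ay":0,"az":0},{"jaw":255,"x":0,"y":0,"z":0,"ax":0,"ay":0,"az":0},{"jaw":255,"x":0,"y":0,"z":0,"ax":0,"ay":0,"az":0}]' 20
python3 -m handwheel '[{"jaw":255,"x":0,"y":0,"z":0,"ax":0,"ay":0,"az":0},{"jaw":255,"x":0,"y":0,"z":0,"ax":0,"ay":0,"az":0},{"jaw":255,"x":0,"y":0,"z":0,"ax":0,"ay":0,"az":0},{"jaw":255,"x":0,"y":0,"z":0,"ax":0,"ay":0,"az":0}]' 20
```

```text
clock: 23.45
ee_pos: [415.5, 316.7, 121.2]
ee_rot: [179.9, -0.1, 90.0]
force: [0.4, 0.6, 0.0]
finger_gap: 67.7
finger_force: 0.0
clock: 23.95
ee_pos: [415.0, 316.3, 120.3]
ee_rot: [180.0, 0.0, 90.1]
force: [-0.0, 0.6, -0.7]
finger_gap: 40.9
finger_force: 18.1
```

```bash
python3 -m handwheel '[{"jaw":255,"x":0,"y":0,"z":0,"ax":0,"ay":0,"az":0},{"jaw":255,"x":0,"y":0,"z":-0.1,"ax":0,"ay":0,"az":0},{"jaw":255,"x":0,"y":0,"z":-0.2,"ax":0,"ay":0,"az":0},{"jaw":255,"x":0,"y":0,"z":0,"ax":0,"ay":0,"az":0}]' 25
python3 - <<'E'
from h import *
w=snap("wrist","w9.png");s=sense();x,y,z=s['ee_pos'];print([np.round(proj(w,[x,y,z-120.3+h])) for h in (170,141,0)])
E
```

```text
clock: 24.45
ee_pos: [415.7, 316.9, 157.9]
ee_rot: [179.9, -0.1, 90.1]
force: [-0.0, -0.1, -2.0]
finger_gap: 41.1
finger_force: 22.3
[array([254., 247.]), array([254., 228.]), array([254., 181.])]
```

View pics/w9.png

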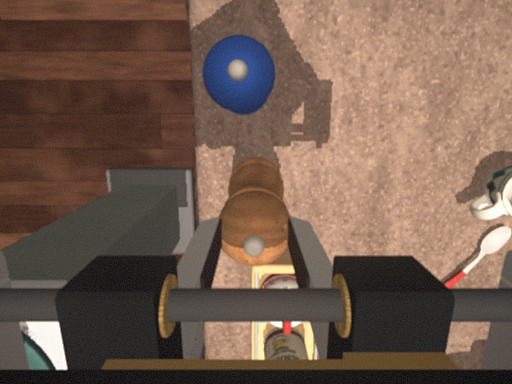

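The mill is lifted and upright, knob at (254,246). Now carry it high to the far bay.

```bash
python3 -m handwheel '[{"jaw":255,"x":0,"y":0,"z":-0.3,"ax":0,"ay":0,"az":0},{"jaw":255,"x":0,"y":0,"z":-0.4,"ax":0,"ay":0,"az":0},{"jaw":255,"x":-0.1,"y":0,"z":-0.27,"ax":0,"ay":0,"az":0},{"jaw":255,"x":-0.25,"y":0.03,"z":0,"ax":0,"ay":0,"az":0},{"jaw":255,"x":-0.35,"y":0.03,"z":0,"ax":0,"ay":0,"az":0},{"jaw":255,"x":-0.35,"y":0.03,"z":0,"ax":0,"ay":0,"az":0},{"jaw":255,"x":-0.35,"y":0.03,"z":0,"ax":0,"ay":0,"az":0},{"jaw":255,"x":-0.35,"y":0.03,"z":0,"ax":0,"ay":0,"az":0}]' 25
python3 -m handwheel '[{"jaw":255,"x":-0.35,"y":0.03,"z":0,"ax":0,"ay":0,"az":0},{"jaw":255,"x":-0.35,"y":0.03,"z":0,"ax":0,"ay":0,"az":0},{"jaw":255,"x":-0.35,"y":0.03,"z":0,"ax":0,"ay":0,"az":0},{"jaw":255,"x":-0.35,"y":0.03,"z":0,"ax":0,"ay":0,"az":0},{"jaw":255,"x":-0.35,"y":0.03,"z":0,"ax":0,"ay":0,"az":0},{"jaw":255,"x":-0.25,"y":0.03,"z":0,"ax":0,"ay":0,"az":0},{"jaw":255,"x":-0.15,"y":0,"z":0,"ax":0,"ay":0,"az":0},{"jaw":255,"x":0,"y":0,"z":0,"ax":0,"ay":0,"az":0}]' 25
python3 - <<'E'
from h import *
go([456.5,-153.5,129],90);s=sense();print(s['ee_pos'],s['force'])
w=snap("wrist","w10.png");x,y,z=s['ee_pos'];print([np.round(proj(w,[x,y,z-120.3+h])) for h in (170,141,0)],[np.round(proj(w,[456.5,6.5+y,20.5])) for y in (-120,-40,40,120)])
E
```

```text
clock: 25.5
ee_pos: [432.8, 105.0, 272.0]
ee_rot: [-180.0, 0.0, 90.1]
force: [0.7, 0.7, -1.1]
finger_gap: 40.6
finger_force: 22.3
clock: 26.5
ee_pos: [454.5, -152.6, 272.1]
ee_rot: [-179.9, 0.0, 89.9]
force: [0.3, 0.5, -1.5]
finger_gap: 40.8
finger_force: 22.3
shift fractions [-0.007  0.018  1.193] yaw 89.9 az -0.000 clock 26.5 gap 40.8
[ 454.5037747  -152.58312826  272.10383765] [ 0.25692091  0.50751701 -1.51441413]
[array([255., 248.]), array([255., 228.]), array([255., 181.])] [array([256., 136.]), array([256.,  78.]), array([256.,  15.]), array([256., -55.])]
```

View pics/w10.png

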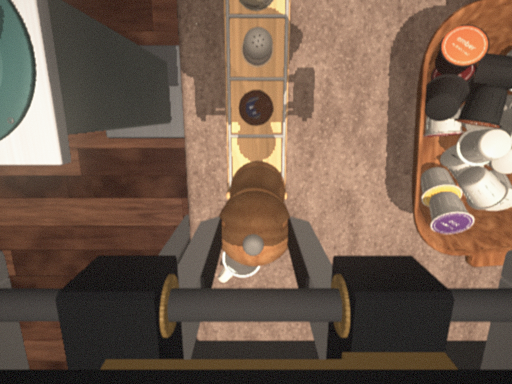

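Rods at rows 78/136 match, and tin, salt shaker and spice jar stand in their bays. Lower the mill.

```bash
python3 -m handwheel '[{"jaw":255,"x":-0.007,"y":0.018,"z":0.1,"ax":0,"ay":0,"az":0},{"jaw":255,"x":0,"y":0,"z":0.25,"ax":0,"ay":0,"az":0},{"jaw":255,"x":0,"y":0,"z":0.3,"ax":0,"ay":0,"az":0},{"jaw":255,"x":0,"y":0,"z":0.25,"ax":0,"ay":0,"az":0},{"jaw":255,"x":0,"y":0,"z":0.15,"ax":0,"ay":0,"az":0},{"jaw":255,"x":0,"y":0,"z":0.08,"ax":0,"ay":0,"az":0},{"jaw":255,"x":0,"y":0,"z":0.05,"ax":0,"ay":0,"az":0},{"jaw":255,"x":0,"y":0,"z":0,"ax":0,"ay":0,"az":0}]' 25
```

```text
clock: 27.55
ee_pos: [457.3, -152.5, 131.3]
ee_rot: [180.0, 0.0, 90.0]
force: [0.3, -0.4, -2.1]
finger_gap: 40.6
finger_force: 22.3
```

```bash
python3 -m handwheel '[{"jaw":255,"x":0,"y":0,"z":0.018,"ax":0,"ay":0,"az":0},{"jaw":255,"x":0,"y":0,"z":0.007,"ax":0,"ay":0,"az":0},{"jaw":255,"x":0,"y":0,"z":0,"ax":0,"ay":0,"az":0},{"jaw":255,"x":0,"y":0,"z":0,"ax":0,"ay":0,"az":0}]' 25
```

```text
clock: 28.05
ee_pos: [457.9, -152.7, 128.7]
ee_rot: [179.9, 0.0, 90.1]
force: [0.3, 0.4, 5.9]
finger_gap: 40.6
finger_force: 24.0
```

Contact, 5.9 N. Release, rise, and step aside to look.

```bash
python3 -m handwheel '[{"jaw":150,"x":0,"y":0,"z":0,"ax":0,"ay":0,"az":0},{"jaw":80,"x":0,"y":0,"z":0,"ax":0,"ay":0,"az":0},{"jaw":0,"x":0,"y":0,"z":0,"ax":0,"ay":0,"az":0},{"jaw":0,"x":0,"y":0,"z":0,"ax":0,"ay":0,"az":0},{"jaw":0,"x":0,"y":0,"z":0,"ax":0,"ay":0,"az":0},{"jaw":0,"x":0,"y":0,"z":-0.15,"ax":0,"ay":0,"az":0},{"jaw":0,"x":0,"y":0,"z":-0.4,"ax":0,"ay":0,"az":0},{"jaw":0,"x":0,"y":0,"z":-0.5,"ax":0,"ay":0,"az":0}]' 25
python3 -m handwheel '[{"jaw":0,"x":0,"y":0,"z":-0.4,"ax":0,"ay":0,"az":0},{"jaw":0,"x":-0.2,"y":0,"z":-0.2,"ax":0,"ay":0,"az":0},{"jaw":0,"x":-0.4,"y":0,"z":0,"ax":0,"ay":0,"az":0},{"jaw":0,"x":-0.3,"y":0,"z":0,"ax":0,"ay":0,"az":0},{"jaw":0,"x":0,"y":0,"z":0,"ax":0,"ay":0,"az":0},{"jaw":0,"x":0,"y":0,"z":0,"ax":0,"ay":0,"az":0}]' 25
python3 - <<'E'
from h import *
r=snap("wrist","w11.png")
for y,z,n in((160,64,'timer'),(80,80,'tin'),(0,98,'salt'),(-80,113,'spice'),(-160,178,'mill')): print(n,np.round(proj(r,[456.5,6.5+y,z])))
E
```

```text
clock: 29.05
ee_pos: [456.5, -153.0, 256.1]
ee_rot: [-179.9, 0.0, 90.0]
force: [0.6, 1.8, 0.9]
finger_gap: 94.0
finger_force: 0.0
clock: 29.8
ee_pos: [457.2, -260.2, 326.7]
ee_rot: [180.0, 0.0, 90.0]
force: [0.6, 1.1, -0.5]
finger_gap: 94.0
finger_force: 0.0
timer [ 254. -193.]
tin [ 254. -122.]
salt [254. -52.]
spice [254.  17.]
mill [254.  80.]
```

View pics/w11.png

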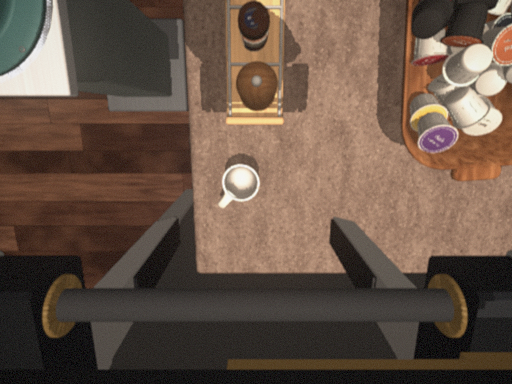

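The mill knob is at (256,80) and the jar cap at (253,20), both where predicted, and the mug is undisturbed. The tin and salt shaker were seen in place earlier. Handing in.

```bash
python3 -c "
from cell import *
print(close_job())"
```

```text
the job is handed in; nothing more can be done
None
```

I lined up the tin, salt shaker, spice jar and pepper mill behind the timer in order of height, one to a bay, let go of each and handed the job in at about 30 s; the hand-in returned no verdict.

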